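Set the tell-tale of a bench pull gauge

TASK

Take the draw bar of the spring pull gauge by its black tab under the pipe and draw it out until the sliding tell-tale on top of the gauge is in line with the brass clip; hold it there for two seconds, then let the bar back in gently, without snapping, until it is fully home and let go, so that the tell-tale is left standing in line with the clip. The tell-tale does not come back by itself, so do not draw past the clip, do not push the tell-tale or the clip directly, and leave the glassware and other things where they stand.

Things in the scene. Friction and masses are not known exactly. Their poses are not given: they have to be found in the camera images.
- bed: Dark steel base plate of the pull gauge, fixed to the bench, 360 x 120 mm, plate 22 mm thick with two aluminium rails up to 32 mm. Origin: centre of its underside, on the bench; x points along the gauge, away from the tab (the bar is drawn out towards -x), z up.
- gauge: Grey housing 180 x 70 x 50 mm on the bed's rails, white scale on top. Origin: centre of its underside, 32 mm above the bench; axes parallel to the bed's; scale 52 mm above it. It has play: with 1.5 N it slides with the bar towards -x until a stop inside, 15 to 35 mm from its start (unknown which); only then does the bar come out of it.
- pull_bar: Sprung draw bar with its tab; slides out of the housing towards the gauge's -x, up to 70 mm. Origin: at the gauge's origin when fully home, travels with the bar. The spring pulls 3.5 N at home plus 1.6 N per 10 mm drawn. A small lug of the bar in the slot on top pushes the tell-tale, outward only.
- tab (a point): Centre of the bar's ribbed black tab, a block 44 mm (x) x 24 mm (y) x 38 mm high, at (-150, 0, 30) mm from pull_bar's origin, 62 mm above the bench. Grip it across its 24 mm width (fingers closing along the gauge's y). A 12 mm rod joins it to the housing, 38 mm behind the tab.
- lug (a point): Point on the bar, 7.5 mm ahead (-x) of the lug's pushing face: it coincides along x with the tell-tale's origin while the lug is pushing the tell-tale.
- telltale: Dark steel slide with an upright fin, 15 mm (x) x 34 mm (y), 26 mm tall, on the housing's top, with a thin index towards +y. Origin: its middle along x (the fin and index), on the housing's top and centre line. It stays where it is pushed (friction 0.8 N).
- clip: Brass set clip with a thin upright blade, 20 mm along y, 28 mm tall, on the +y edge of the housing's top, 26 to 60 mm out (-x) from the tell-tale's start; stiff. Origin: the blade's middle along x, on the housing's top and centre line. In line: tell-tale and clip origins have the same x in the gauge's frame.
- pipe: Fixed dark pipe, 36 mm thick, 640 mm long along its y, axis 200 mm above the bench (lowest point 182 mm), on two white stanchions 250 mm either side of its middle. Origin: on the bench under its middle. It runs above the tab and bars a gripper pointing straight down: come from the -x side tilted about 40 degrees (fingers pointing down and towards +x).
- beaker: Clear open glass beaker, 80 mm across, 100 mm tall; a bystander. Origin: centre of its underside.
- flask: Clear conical flask, 84 mm across at the foot, 132 mm tall; a bystander. Origin: centre of its underside.
- wash_bottle: White plastic bottle, 66 mm across, 170 mm tall; a bystander. Origin: centre of its underside.
- jar: Amber glass jar with a black lid, 72 mm across, 110 mm tall; a bystander. Origin: centre of its underside.
- dish: Low white ceramic dish, 90 mm across, 25 mm tall; a bystander. Origin: centre of its underside.
- boss: Aluminium boss-head clamp block 30 x 35 x 30 mm lying on the bench with a 90 mm steel rod along its x and a wing screw along its y; a bystander. Origin: centre of its underside.
- crucible: Small white ceramic cup, 60 mm across, 45 mm tall; a bystander. Origin: centre of its underside.

How it is judged:
By the outcome, as a careful person would: the job done as asked, in the order asked, and still so for the second after the job is handed in, with the robot touching nothing.
It also fails if it takes over 56 s, if anything falls off the work surface, if the arm or the gripper's body presses on something with over 40 N, if the wrist force passes 120 N, or if a joint passes its speed limit or range.

ROBOT

A 7-joint arm with a two-finger parallel gripper is mounted at the origin on the work surface. World frame = base frame: x ahead of the robot, y to its left, z up, the work surface at z = 0. Lengths are in m, angles in rad, forces in N, time in s.
With the tool pointing down it reaches from about 0.35 to 0.9 m from the base axis. Payload 8.1 kg.
Tool frame: the origin (TCP) lies midway between the tips of the shut fingers; the grasp point (between the pads) lies arm.grip_point_offset behind it (arm.grip_point_offset is the distance from the TCP to the grasp point, in m); y points along the fingers, z is the direction in which the jaws open and shut, and the axes are right-handed (so a half turn about y gives the same grasp; the last joint's range is limited). The gripper opens to 92 mm and grips with 3 to 60 N. Pads are 19 mm wide; open, the fingers measure 130 mm over their backs; the gripper's body (75 mm by 190 mm) begins 47 mm behind the grasp point.
Start: joints at [-1.384, 0.434, 0.025, 1.573, -0.012, 1.134, -0.075], TCP at [0.179, 0.599, 0.227] pointing down, gripper open.
Joint ranges: [-2.62, 2.62], [-0.44, 2.09], [-1.27, 1.32], [0.08, 2.57], [-1.32, 4.46], [0.12, 2], [-2.74, 2.74]. Speed limits (rad/s): [2.22, 2.22, 3.01, 3.01, 3.14, 3.14, 3.14].

INTERFACE

Orientations are given as a rotation vector (axis times angle).
In Python, from cell import arm, get_image, camera_info gives the robot as it stands.
- The arm moves only by the tool carry_out, never from a script. Its argument "steps" is one flat list of numbers, 5 for each row, row after row: the opening, from 0 (shut) to 1 (fully open), then the shift along the world's x, y, z in units of 0.1 m (1.0 is 0.1 m), then the turn about the world's z in units of 45 degrees (1.0 is 45 degrees). In form: [hand, dx, dy, dz, spin, hand, dx, dy, dz, spin, ...]. A call has 1 to 12 rows; each row is the pose to reach, as a shift and turn from the pose commanded when the call began; what a row does not reach only later rows make up. A row lasts 1/10 s, in which the tool goes at most 50 mm and 8.59 degrees, less where a joint would pass 70% of its speed; a pose out of reach is approached as far as the arm can. A call with a number of a shift or a turn outside -1 to 1 is refused whole. A call with a gripper value outside its range is refused whole. The fingers move at their own pace and stop on an object; "grip_force" is the grip in N (left out, the last holds). Time passes only in rows, so rows that repeat a pose let the fingers close. It gives the time, the measured TCP pose, the force and the opening at its end, in the units of the state.
- arm.observe(): the state, without advancing time (a new reading comes with each control period).
- get_image(name): name is "side" or "top"; returns (picture, depth): 400x640x3 uint8, red, green, blue; 400x640 float32, m along the optical axis (not along the pixel's ray), 0 where there is no reading.
- camera_info(name): a dict with "fovy" (degrees; the focal length in pixels is half the picture's height over the tangent of half this angle, whatever the lens; pixels are square), "cx", "cy" (the principal point, pixels), "R" (3x3) and "t" (3): a world point X has camera coordinates R X + t. Camera axes: x right, y down, z forward; pixel columns grow to the right and rows downward; lengths in m; the calibration is good to about 2 mm. A picture is of the moment at which its call begins. camera_info takes no time and is no camera call.
- arm.sign_off(): hands the job in, once; it reports no verdict.
The state is a dict: "clock": time; "joints": joint angles; "dq": joint speeds; "joint_efforts": joint torques, N m; "position": TCP position; "ee_rot": TCP orientation; "force": force on the tool from outside, world axes, zero at the start; "ft_torque": the same for the moment, N m; "width": opening from 0.0 (shut) to 1.0 (fully open).
Only numpy, scipy, OpenCV 4.12 (cv2) and the standard library are available. Lean on these libraries where they do the work, as an engineer would, in place of code of your own. Each camera call takes 0.05 s, during which the arm holds its last target. There are 200 camera calls.

## Working session

There is one attempt and no reset: what is moved stays moved. The work goes in short steps, Python scripts to look and compute and a tool call to move; the robot and the scene stay as the last step left them, time stands still between calls to the robot, and variables do not carry over. Pictures are saved under pics/ and viewed, about 8 in all and at most 12, crops included, and the job is handed in when it is done.

Besides the shell and the picture viewer there is one more tool, called after "Emit:" in YAML: its name, and indented under it one key for each argument. carry_out: Moves the arm, as the interface text tells. Shifts and turns lie within -1 to 1; 1 stands for 0.1 m of shift or 45 degrees of turn. Its arguments: {"type":"object","properties":{"steps":{"type":"array","items":{"type":"number"}},"grip_force":{"type":"number"}},"required":["steps"]}

```bash
ls; mkdir -p pics
cat > h.py <<'E'
import numpy as np, cv2
from cell import arm, get_image, camera_info
def K(n):
    c=camera_info(n); f=200/np.tan(np.radians(c["fovy"])/2); return c,f
def cast(n,u,v,z):
    c,f=K(n); R=np.array(c["R"]);t=np.array(c["t"])
    d=R.T@np.array([(u-c["cx"])/f,(v-c["cy"])/f,1]); o=-R.T@t
    return o+d*(z-o[2])/d[2]
def cloud(n,D):
    c,f=K(n); R=np.array(c["R"]);t=np.array(c["t"])
    v,u=np.mgrid[:400,:640]; P=np.stack([(u-c["cx"])/f*D,(v-c["cy"])/f*D,D],-1)
    return (P-t)@R
def proj(n,X):
    c,f=K(n); p=np.array(c["R"])@X+np.array(c["t"]); return c["cx"]+f*p[0]/p[2],c["cy"]+f*p[1]/p[2]
E
python3 - <<'E'
from h import *
print(arm.observe(), arm.grip_point_offset)
for n in("top","side"):
    im,d=get_image(n); cv2.imwrite(f"pics/{n}0.png",im[...,::-1]); np.save(f"{n}0.npy",d); print(camera_info(n))
a=np.vstack([cv2.imread("pics/top0.png"),cv2.imread("pics/side0.png")]);
E
```

```text
pics
{'clock': 0.0, 'joints': array([-1.38362167,  0.43520473,  0.02496835,  1.57407668, -0.01155989,
        1.13400679, -0.07508616]), 'dq': array([ 0.00098404,  0.00239017, -0.00017603,  0.00118276, -0.00095585,
        0.00048553,  0.00050169]), 'joint_efforts': array([-1.17270943e-04, -6.67837214e+01,  9.84888487e-01, -3.14473271e+01,
       -6.05750293e-02,  4.27895319e-02,  1.90894953e-04]), 'position': array([0.17850601, 0.59844121, 0.22596417]), 'ee_rot': array([-1.56035342,  0.22755911, -0.22748098]), 'force': array([ 0.20354412,  0.46094916, -0.19627447]), 'ft_torque': array([0.0196098 , 0.05051953, 0.033234  ]), 'width': 0.9992047696161969} 0.0188
{'fovy': 55.61118338771854, 'cx': 324.3634844957603, 'cy': 196.56654704902564, 'R': array([[-0.02914757, -0.99957385,  0.00159415],
       [-0.97592593,  0.02811307, -0.21628275],
       [ 0.21614576, -0.00785989, -0.97632947]]), 't': array([0.03406026, 0.59387183, 0.91983581])}
{'fovy': 51.83343284590958, 'cx': 319.06512929571966, 'cy': 198.58380115345258, 'R': array([[ 0.75920485, -0.65085083, -0.00109447],
       [-0.35610057, -0.41397565, -0.83774492],
       [ 0.54479389,  0.63640974, -0.54606067]]), 't': array([-0.43186935,  0.30688269,  0.78182442])}
```

View pics/top0.png

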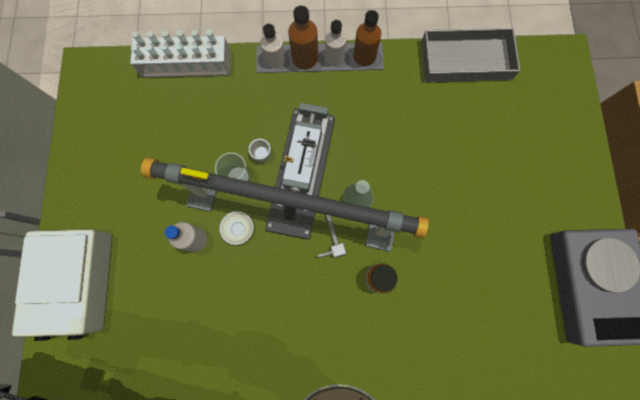

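View pics/side0.png

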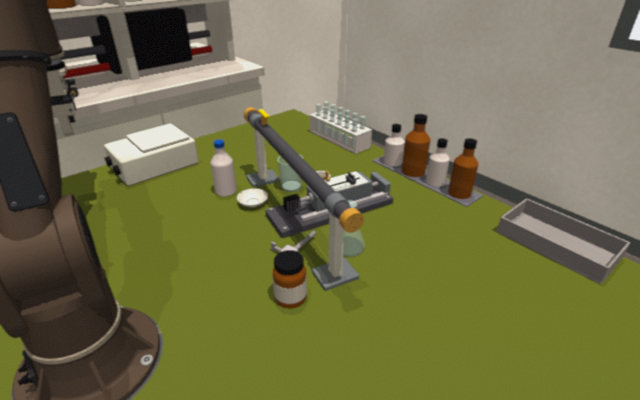

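The pipe crosses the gauge near (290,195) in the top view. The tab shows just below it at about (288,213), and the clip (290,158) and tell-tale (307,142) are both visible. Moves allow no tilt, so I need the exact offset between pipe and tab.

Run:
```python
from h import *
im=cv2.imread("pics/top0.png")
# pipe ends (orange caps) , axis z .2
hsv=cv2.cvtColor(im,cv2.COLOR_BGR2HSV)
m=cv2.inRange(hsv,(8,150,120),(20,255,255)); n,l,s,c=cv2.connectedComponentsWithStats(m)
for i in range(1,n):
    if s[i,4]>25: print(s[i],c[i],cast("top",*c[i],.2)[:2])
D=np.load("top0.npy"); P=cloud("top",D)
for (u,v) in [(288,213),(290,206),(290,198),(300,150),(270,230),(312,232),(300,106),(335,115),(290,158),(307,142)]: print(u,v,P[v,u].round(4))
D2=np.load("side0.npy"); P2=cloud("side",D2)
a=cv2.resize(im[95:245,240:360],None,fx=5,fy=5,interpolation=cv2.INTER_CUBIC)[:600]
a=cv2.resize(im[95:245,240:360],(480,600),interpolation=cv2.INTER_CUBIC)
b=cv2.imread("pics/side0.png")[160:240,255:405]; b=cv2.resize(b,None,fx=2.1,fy=2.1,interpolation=cv2.INTER_CUBIC)
o=np.zeros((600,800,3),np.uint8); o[:,:480]=a; o[:b.shape[0],485:485+b.shape[1]]=b
cv2.imwrite("pics/c1.png",o)
```

```text
[141 158  13  19 140] [146.59285714 166.33571429] [0.64660617 0.41932104]
[419 217   9   8  50] [422.8  220.42] [ 0.50468898 -0.1972014 ]
[416 228  10   9  64] [420.59375 231.625  ] [ 0.48011184 -0.19026149]
288 213 [0.551 0.11  0.082]
290 206 [0.5451 0.0946 0.202 ]
290 198 [0.5595 0.093  0.2188]
300 150 [0.7171 0.0771 0.0837]
270 230 [0.5172 0.1637 0.0223]
312 232 [0.5113 0.0527 0.0013]
300 106 [0.8516 0.0763 0.0632]
335 115 [ 0.854  -0.022  -0.0061]
290 158 [0.6885 0.1016 0.1057]
307 142 [0.7337 0.0579 0.097 ]
```

View pics/c1.png

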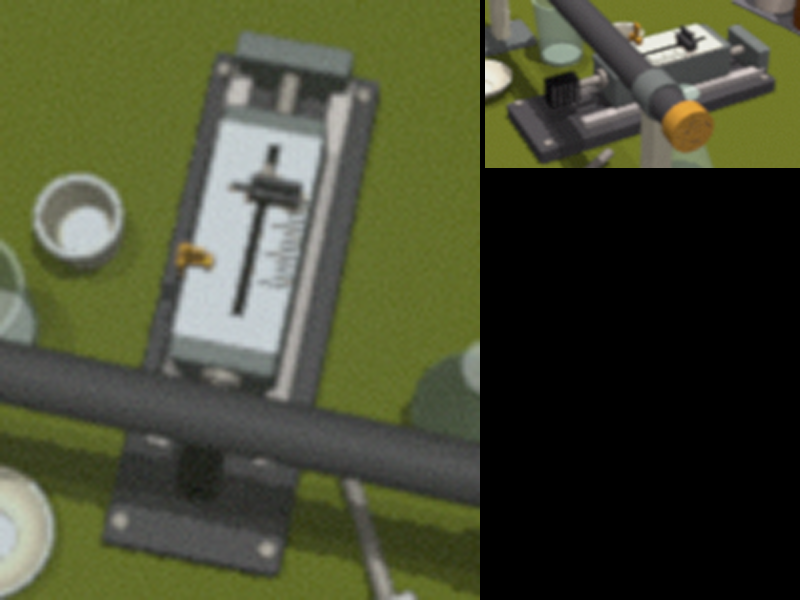

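Run:
```python
from h import *
im=cv2.imread("pics/top0.png")
for q in [(266.25,230),(309.5,238.5),(335,117),(295,108.75)]: print("bed",cast("top",*q,.022).round(4))
C=np.array([cast("top",*q,.022)[:2] for q in [(266.25,230),(309.5,238.5),(335,117),(295,108.75)]])
ctr=C.mean(0); x=(C[2]+C[3]-C[0]-C[1]); L=np.linalg.norm(x)/2; x/=np.linalg.norm(x); y=np.array([-x[1],x[0]]); print(ctr,np.degrees(np.arctan2(x[1],x[0])),L)
# pipe from both clouds: points z>0.15
for n in("top","side"):
    P=cloud(n,np.load(n+"0.npy")).reshape(-1,3)
    k=(P[:,2]>.19)&(P[:,2]<.225)&(P[:,0]>.4)&(P[:,0]<.75)&(P[:,1]>-.15)&(P[:,1]<.38)
    Q=P[k]; top=Q[Q[:,2]>.214]; p=np.polyfit(top[:,1],top[:,0],1); print(n,len(top),p,np.degrees(np.arctan(p[0])),"x at y=.1",np.polyval(p,.1))
    # tab: dark points z .05-.085 
    g=np.c_[(P[:,:2]-ctr)@np.c_[x,y],P[:,2]]
    k=(abs(g[:,1])<.025)&(g[:,0]<-.08)&(g[:,0]>-.2)&(g[:,2]>.045)&(g[:,2]<.09); T=g[k]
    print("tab",k.sum(),T.min(0),T.max(0),np.median(T,0)); t=T[T[:,2]>.076]; print(len(t),t.min(0),t.max(0))
    k=(abs(g[:,1])<.05)&(abs(g[:,0])<.15)&(g[:,2]>.079)&(g[:,2]<.09); T=g[k]; print("house top",np.percentile(T,[1,99],axis=0))
    k=(abs(g[:,1])<.06)&(abs(g[:,0])<.15)&(g[:,2]>.092)&(g[:,2]<.115); 
    for r in g[k]: print(r.round(4),end=' ')
```

```text
bed [0.5175 0.1737 0.022 ]
bed [0.4916 0.0591 0.022 ]
bed [ 0.835  -0.0205  0.022 ]
bed [0.8636 0.0929 0.022 ]
[0.67692629 0.07630613] -13.097483514233318 0.35396278926113833
top 2368 [0.24978896 0.53872905] 14.02486245786071 x at y=.1 0.5637079460730894
tab 135 [-0.14111053 -0.00929842  0.04641384] [-0.1077201   0.01518371  0.08535841] [-0.12814465  0.00130357  0.0797753 ]
106 [-0.14106644 -0.00926892  0.07614778] [-0.11217634  0.01518371  0.08535841]
house top [[-0.13463706 -0.03073495  0.07918453]
 [ 0.11705775  0.03686423  0.08824494]]
[0.0739 0.0005 0.1   ] [ 0.0749 -0.0019  0.0988] [ 0.0767 -0.004   0.0955] [0.0714 0.0027 0.0983] [0.072  0.0002 0.098 ] [ 0.0727 -0.0023  0.0976] [0.0676 0.0072 0.0985] [0.0678 0.0045 0.0992] [0.0692 0.0023 0.097 ] [ 0.0695 -0.0003  0.0975] [ 0.0689 -0.0032  0.1004] [0.0614 0.0053 0.1081] [0.0616 0.0027 0.1087] [ 0.0611 -0.0002  0.1115] [ 0.0618 -0.0026  0.1111] [ 0.062  -0.0052  0.1119] [ 0.0675 -0.0061  0.0984] [ 0.0675 -0.0088  0.0997] [0.0611 0.0193 0.0943] [0.06   0.0052 0.1046] [0.0593 0.0023 0.1078] [ 0.0584 -0.0007  0.1117] [ 0.0593 -0.003
[... 4787 characters left out ...]
 0.0544 -0.0086  0.0954] [ 0.0553 -0.0124  0.0971] [ 0.0556 -0.0171  0.0995] [ 0.0578 -0.0189  0.0998] [ 0.0607 -0.0195  0.0993] [ 0.0609 -0.0243  0.1018] [ 0.0643 -0.0243  0.1009] [ 0.0667 -0.0256  0.1009] [ 0.0545 -0.0087  0.0921] [ 0.0541 -0.0146  0.0953] [ 0.0532 -0.0211  0.099 ] [ 0.0544 -0.0243  0.1003] [ 0.0566 -0.0261  0.1007] [ 0.0612 -0.0241  0.0984] [ 0.0632 -0.0261  0.0989] [ 0.067  -0.0255  0.0975] [ 0.0525 -0.0173  0.0939] [ 0.0547 -0.019   0.0942] [ 0.0537 -0.0257  0.098 ] [ 0.0557 -0.0278  0.0985] [ 0.0608 -0.025   0.0957] [ 0.066  -0.0221  0.0927] [ 0.0677 -0.0247  0.0936] [ 0.0532 -0.0217  0.0928] [ 0.0538 -0.0258  0.0948] [ 0.0573 -0.0256  0.0937] [ 0.0611 -0.0248  0.0922]
```

Emit:
carry_out:
  steps: [1,0.2,-0.3,0.3,0,1,0.5,-0.7,0.6,0,1,0.7,-1,1,0.3,1,0.7,-1,1,0.3,1,0.7,-1,1,0.3]

```text
clock: 0.6
position: [0.2505, 0.4982, 0.3286]
ee_rot: [-1.567, 0.043, -0.045]
force: [0.2, 1.0, -0.6]
width: 1.001
```

```bash
cat >> h.py <<'E'
from scipy.spatial.transform import Rotation as Ro
def st():
    o=arm.observe(); M=Ro.from_rotvec(o["ee_rot"]).as_matrix()
    print(round(o["clock"],2),"tcp",o["position"].round(4),"grasp",(o["position"]-.0188*M[:,1]).round(4),"y(finger)",M[:,1].round(3),"z(jaw)",M[:,2].round(3),"F",o["force"].round(2),"w",round(o["width"],3)); print("q",o["joints"].round(3)); return o,M
E
python3 - <<'E'
from h import *
print(Ro.from_rotvec([-1.56035342,  0.22755911, -0.22748098]).as_matrix().round(3)); st()
print([a for a in dir(arm) if a[0]!='_'])
E
```

```text
[[ 0.958 -0.     0.286]
 [-0.286 -0.002  0.958]
 [ 0.    -1.    -0.002]]
0.6 tcp [0.2505 0.4982 0.3286] grasp [0.2504 0.4981 0.3474] y(finger) [ 0.002  0.003 -1.   ] z(jaw) [0.056 0.998 0.003] F [ 0.19  1.   -0.6 ] w 1.001
q [-1.215  0.255  0.018  1.582 -0.004  1.301  0.318]
['PlanningError', 'grip_point_offset', 'observe', 'sign_off']
```

Emit:
carry_out:
  steps: [1,0.25,-0.4,0.4,0,1,0.5,-0.8,0.7,0,1,0.5,-1,0.8,0.15]

```text
clock: 0.9
position: [0.2997, 0.3982, 0.4067]
ee_rot: [-1.571, -0.048, 0.048]
force: [0.8, 0.2, 0.2]
width: 1.001
```

Emit:
carry_out:
  steps: [1,0.25,-0.4,0.4,0,1,0.5,-0.8,0.7,0,1,0.5,-1,0.8,0.14]

```text
clock: 1.2
position: [0.3498, 0.2982, 0.487]
ee_rot: [-1.567, -0.134, 0.134]
force: [-0.1, 0.1, -0.3]
width: 1.001
```

Emit:
carry_out:
  steps: [1,0.25,-0.4,0.4,0,1,0.5,-0.8,0.7,0,1,0.5,-1,0.8,0,1,0.5,-1,0.8,0]

```text
clock: 1.6
position: [0.4006, 0.1959, 0.5686]
ee_rot: [-1.566, -0.132, 0.127]
force: [-0.7, 0.9, -0.2]
width: 0.999
```

Emit:
carry_out:
  steps: [1,0.25,-0.4,0.3,0,1,0.5,-0.8,0.6,0,1,0.6,-1,0.8,0,1,0.6,-1,0.8,0,1,0.6,-1,0.8,0]

```text
clock: 2.1
position: [0.4584, 0.0999, 0.6374]
ee_rot: [-1.566, -0.141, 0.128]
force: [0.3, -0.2, -0.5]
width: 1.002
```

```bash
python3 -c "
from h import *
st()"
```

```text
2.1 tcp [0.4584 0.0999 0.6374] grasp [0.4582 0.0999 0.6562] y(finger) [ 0.008  0.001 -1.   ] z(jaw) [-0.17   0.985 -0.   ] F [ 0.33 -0.2  -0.46] w 1.002
q [-0.841  0.129  0.655  1.029 -0.086  2.001  1.516]
```

Emit:
carry_out:
  steps: [1,0,0,0.5,0,1,0,0,1,0,1,0,0,1,0,1,0,0,1,0]

```text
clock: 2.5
position: [0.4516, 0.0994, 0.662]
ee_rot: [-1.557, -0.188, 0.088]
force: [-0.1, -0.6, 0.0]
width: 1.0
```

```bash
python3 -c "
from h import *
st()"
```

```text
2.5 tcp [0.4516 0.0994 0.662 ] grasp [0.4504 0.0992 0.6808] y(finger) [ 0.063  0.015 -0.998] z(jaw) [-0.175  0.985  0.004] F [-0.05 -0.57  0.03] w 1.0
q [-0.992  0.093  0.798  1.009 -0.076  2.002  1.514]
```

Emit:
carry_out:
  steps: [1,0,0,0.5,0,1,0,0,1,0,1,0,0,1,0,1,0,0,1,0]

```text
clock: 2.9
position: [0.4484, 0.0978, 0.6864]
ee_rot: [-1.547, -0.232, 0.042]
force: [0.4, -0.0, -0.0]
width: 1.002
```

Emit:
carry_out:
  steps: [1,0,0,0,0,1,0,0,0,0]

```text
clock: 3.1
position: [0.4485, 0.0971, 0.6865]
ee_rot: [-1.547, -0.231, 0.041]
force: [-0.4, -0.0, -0.4]
width: 1.002
```

Emit:
carry_out:
  steps: [1,0,0,-0.5,0,1,0,0,-0.5,0,1,0,0,-0.5,0]

```text
clock: 3.4
position: [0.4478, 0.0974, 0.6381]
ee_rot: [-1.545, -0.233, 0.043]
force: [0.2, -0.1, 2.2]
width: 0.997
```

```bash
python3 -c "
from h import *
st()"
```

```text
3.4 tcp [0.4478 0.0974 0.6381] grasp [0.4456 0.0969 0.6567] y(finger) [ 0.119  0.03  -0.992] z(jaw) [-0.176  0.984  0.008] F [ 0.2  -0.13  2.15] w 0.997
q [-1.281 -0.029  0.935  1.162  0.037  1.874  1.416]
```

Emit:
carry_out:
  steps: [1,0,0,1,0,1,0,0,1,0,1,0,0,1,0]

```text
clock: 3.7
position: [0.4503, 0.0964, 0.7108]
ee_rot: [-1.539, -0.273, -0.006]
force: [-0.5, -0.4, 0.3]
width: 0.996
```

Emit:
carry_out:
  steps: [1,0.5,0,1,0,1,0.5,0,1,0,1,0.5,0,1,0]

```text
clock: 4.0
position: [0.4811, 0.0984, 0.726]
ee_rot: [-1.528, -0.31, -0.032]
force: [0.1, -0.1, -1.2]
width: 0.999
```

```bash
python3 -c "
from h import *
st()"
```

```text
4.0 tcp [0.4811 0.0984 0.726 ] grasp [0.4771 0.0974 0.7444] y(finger) [ 0.214  0.05  -0.976] z(jaw) [-0.179  0.984  0.011] F [ 0.08 -0.07 -1.16] w 0.999
q [-0.872  0.111  0.716  0.832 -0.095  2.003  1.532]
```

Emit:
carry_out:
  steps: [1,0,0,1,0,1,0,0,1,0,1,0,0,1,0]

```text
clock: 4.3
position: [0.4755, 0.095, 0.7513]
ee_rot: [-1.518, -0.35, -0.081]
force: [-0.2, -0.1, -0.9]
width: 0.999
```

Emit:
carry_out:
  steps: [1,0,0,1,0,1,0,0,1,0,1,0,0,1,0]

```text
clock: 4.6
position: [0.471, 0.0958, 0.7747]
ee_rot: [-1.506, -0.392, -0.12]
force: [-0.1, -0.3, -0.0]
width: 1.002
```

Emit:
carry_out:
  steps: [1,0,0,1,0,1,0,0,1,0,1,0,0,1,0]

```text
clock: 4.9
position: [0.4683, 0.0952, 0.7986]
ee_rot: [-1.494, -0.433, -0.163]
force: [0.9, -0.1, -0.1]
width: 0.997
```

```bash
python3 -c "
from h import *
st()"
```

```text
4.9 tcp [0.4683 0.0952 0.7986] grasp [0.4614 0.0937 0.816 ] y(finger) [ 0.367  0.083 -0.927] z(jaw) [-0.178  0.984  0.018] F [ 0.89 -0.11 -0.07] w 0.997
q [-1.228  0.054  1.055  0.725 -0.069  2.003  1.523]
```

Emit:
carry_out:
  steps: [1,0.4,0,1,0,1,0.4,0,1,0,1,0.4,0,1,0]

```text
clock: 5.2
position: [0.4953, 0.0953, 0.8179]
ee_rot: [-1.481, -0.471, -0.202]
force: [0.2, 0.2, -0.7]
width: 1.001
```

Emit:
carry_out:
  steps: [1,0.2,0,1,0,1,0.2,0,1,0,1,0.2,0,1,0]

```text
clock: 5.5
position: [0.5051, 0.0928, 0.8409]
ee_rot: [-1.469, -0.511, -0.248]
force: [-0.1, 0.5, -0.4]
width: 1.002
```

Emit:
carry_out:
  steps: [1,0,0,1,0,1,0,0,1,0,1,0,0,1,0]

```text
clock: 5.8
position: [0.4967, 0.0919, 0.8662]
ee_rot: [-1.454, -0.553, -0.292]
force: [0.5, -0.5, -0.4]
width: 0.997
```

Emit:
carry_out:
  steps: [1,0,0,1,0,1,0,0,1,0,1,0,0,1,0]

```text
clock: 6.1
position: [0.4898, 0.091, 0.8902]
ee_rot: [-1.439, -0.594, -0.335]
force: [-1.0, -0.3, 0.5]
width: 1.003
```

```bash
python3 -c "
from h import *
st()"
```

```text
6.1 tcp [0.4898 0.091  0.8902] grasp [0.4794 0.0887 0.9057] y(finger) [ 0.554  0.121 -0.823] z(jaw) [-0.179  0.984  0.024] F [-1.01 -0.32  0.45] w 1.003
q [-0.81   0.112  0.742  0.449 -0.158  2.002  1.538]
```

Emit:
carry_out:
  steps: [0.65,0.1,0,1,0,0.65,0.1,0,1,0,0.65,0.1,0,1,0]

```text
clock: 6.4
position: [0.4916, 0.0899, 0.9123]
ee_rot: [-1.424, -0.633, -0.377]
force: [-0.5, -0.5, 0.5]
width: 0.786
```

```bash
cat >> h.py <<'E'
TH=np.radians(-13.4); CT=np.array([.6769,.0763]); GX=np.array([np.cos(TH),np.sin(TH)]); GY=np.array([-GX[1],GX[0]])
def g(p): d=np.array(p)[:2]-CT; return np.array([d@GX,d@GY])
def w(a,b): return CT+a*GX+b*GY
E
python3 - <<'E'
from h import *
for k,(u,v),z in [("boss",(337,250),.015),("rodend",(328,214),.015),("screw",(318,256),.015),("jar",(382,277),.11),("dish",(236,228),.02),("bottlecap",(172,233),.17),("flask",(362,187),.13)]: print(k,cast("top",u,v,z)[:2].round(3),g(cast("top",u,v,z)).round(3))
P=cloud("top",np.load("top0.npy")).reshape(-1,3); G=np.array([g(p) for p in P]); k=(abs(P[:,2]-.084)<.004)&(abs(G[:,1])<.05)&(abs(G[:,0])<.13)
k&=(G[:,0]>-.05)
r=cv2.minAreaRect(P[k][:,:2].astype(np.float32)*1000); print("housing",r)
# slot/scale angle: white mask
im=cv2.imread("pics/top0.png"); m=(im.min(2)>150).astype(np.uint8); m[:120]=0;m[190:]=0;m[:,:272]=0;m[:,330:]=0
ys,xs=np.nonzero(m); Q=np.array([cast("top",x,y,.084)[:2] for x,y in zip(xs,ys)]); print("white",len(Q),cv2.minAreaRect((Q*1000).astype(np.float32)), np.mean([g(q) for q in Q],0))
o,M=st(); t=w(-.122,0.001); print("tab grasp world",t, "delta",np.r_[t,.064]-(o["position"]-.0188*M[:,1]))
E
```

```text
boss [ 0.46  -0.013] [-0.191 -0.137]
rodend [0.557 0.008] [-0.101 -0.094]
screw [0.446 0.038] [-0.216 -0.091]
jar [ 0.386 -0.113] [-0.239 -0.252]
dish [0.525 0.255] [-0.189  0.138]
bottlecap [0.497 0.365] [-0.242  0.239]
flask [ 0.601 -0.075] [-0.038 -0.165]
housing ((711.8244018554688, 72.9746322631836), (72.81855010986328, 169.44363403320312), 76.61470031738281)
white 1261 ((713.6348876953125, 65.40188598632812), (79.66544342041016, 193.56033325195312), 76.65699005126953) [0.03006783 0.00056035]
6.4 tcp [0.4916 0.0899 0.9123] grasp [0.4804 0.0875 0.9271] y(finger) [ 0.597  0.129 -0.792] z(jaw) [-0.179  0.984  0.025] F [-0.45 -0.46  0.55] w 0.786
q [-0.755  0.124  0.72   0.383 -0.188  2.002  1.539]
tab grasp world [0.55845309 0.10554602] delta [ 0.07807835  0.01803981 -0.86314883]
```

Emit:
carry_out:
  steps: [0.65,-0.1,0.1,-0.3,-0.15,0.65,-0.2,0.2,-0.6,-0.3,0.65,-0.4,0.4,-1,-0.53,0.65,-0.47,0.43,-1,-0.53]

```text
clock: 6.8
position: [0.4555, 0.1196, 0.8291]
ee_rot: [-1.515, -0.38, -0.591]
force: [0.8, -0.8, -2.3]
width: 0.645
```

Emit:
carry_out:
  steps: [0.65,0,0,-0.4,0,0.65,0,0,-0.8,0,0.65,0,0,-1,0]

```text
clock: 7.1
position: [0.4543, 0.1213, 0.7253]
ee_rot: [-1.518, -0.382, -0.58]
force: [-0.5, -0.7, 0.6]
width: 0.647
```

Emit:
carry_out:
  steps: [0.65,0,0,-0.4,0,0.65,0,0,-0.8,0,0.65,0,0,-1,0]

```text
clock: 7.4
position: [0.4544, 0.1204, 0.6251]
ee_rot: [-1.519, -0.381, -0.581]
force: [0.6, 0.1, -0.2]
width: 0.649
```

Emit:
carry_out:
  steps: [0.65,0,0,-0.4,0,0.65,0,0,-0.8,0,0.65,0,0,-1,0]

```text
clock: 7.7
position: [0.4541, 0.12, 0.5249]
ee_rot: [-1.519, -0.38, -0.581]
force: [-0.2, 0.3, 0.6]
width: 0.65
```

Emit:
carry_out:
  steps: [0.65,0,0,-0.4,0,0.65,0,0,-0.8,0,0.65,0,0,-1,0,0.65,0,0,-1,0]

```text
clock: 8.1
position: [0.4538, 0.1197, 0.4257]
ee_rot: [-1.52, -0.38, -0.58]
force: [0.9, -0.9, 1.3]
width: 0.652
```

```bash
python3 -c "
from h import *
st()"
```

```text
8.1 tcp [0.4538 0.1197 0.4257] grasp [0.4431 0.1205 0.4411] y(finger) [ 0.573 -0.043 -0.818] z(jaw) [0.121 0.992 0.033] F [ 0.9  -0.93  1.27] w 0.652
q [-1.244 -0.347  0.359  2.053  0.687  1.122  0.341]
```

Emit:
carry_out:
  steps: [0.65,0,0.1,-0.4,-0.14,0.65,-0.08,0.13,-0.8,-0.14,0.65,-0.08,0.13,-1,-0.14,0.65,-0.08,0.13,-1,-0.14]

```text
clock: 8.5
position: [0.4466, 0.1335, 0.3279]
ee_rot: [-1.546, -0.3, -0.668]
force: [0.2, -0.1, 0.2]
width: 0.648
```

Emit:
carry_out:
  steps: [0.65,0,0,-0.4,0,0.65,0,0,-0.8,0,0.65,0,0,-1,0,0.65,0,0,-1,0]

```text
clock: 8.9
position: [0.4477, 0.1339, 0.2293]
ee_rot: [-1.545, -0.3, -0.67]
force: [0.2, -0.7, 1.4]
width: 0.651
```

Run:
```python
from h import *
o,M=st(); print(g(o["position"]-.0188*M[:,1]), np.degrees(np.arctan2(M[1,2],M[0,2])))
im,d=get_image("side"); cv2.imwrite("pics/s2.png",im[...,::-1])
```

```text
8.9 tcp [0.4477 0.1339 0.2293] grasp [0.437  0.1359 0.2447] y(finger) [ 0.569 -0.104 -0.816] z(jaw) [0.229 0.973 0.036] F [ 0.22 -0.73  1.44] w 0.651
q [-1.173 -0.063  0.35   2.397  0.947  0.672 -0.218]
[-0.24721519  0.00235214] 76.73139323352687
```

View pics/s2.png

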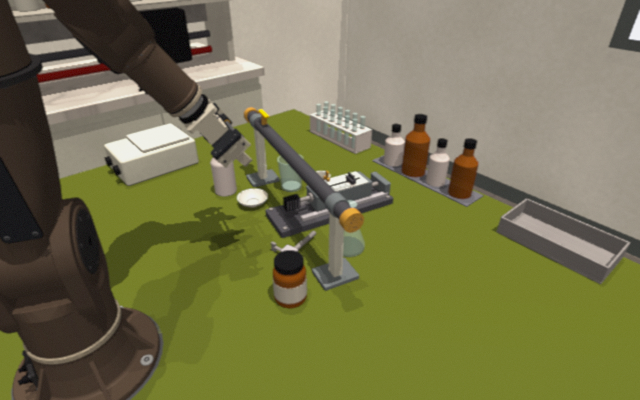

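Emit:
carry_out:
  steps: [0.65,0.1,-0.03,-0.4,0,0.65,0.2,-0.05,-0.8,0,0.65,0.3,-0.08,-1,0,0.65,0.3,-0.08,-1,0]

```text
clock: 9.35
position: [0.4799, 0.1267, 0.1299]
ee_rot: [-1.544, -0.304, -0.672]
force: [-0.1, -0.2, 0.6]
width: 0.651
```

Emit:
carry_out:
  steps: [0.65,0.05,0,-0.3,0,0.65,0.1,-0.02,-0.6,0,0.65,0.2,-0.05,-0.8,0,0.65,0.2,-0.05,-0.8,0]

```text
clock: 9.75
position: [0.5005, 0.1219, 0.0502]
ee_rot: [-1.541, -0.303, -0.675]
force: [-0.9, -0.4, 0.7]
width: 0.647
```

```bash
cat >> h.py <<'E'
def gr():
    o,M=st(); p=o["position"]-.0188*M[:,1]; print("grasp in bed",g(p).round(4),p[2].round(4),"F gauge",(o["force"][:2]@np.c_[GX,GY]).round(2)); return p
E
python3 - <<'E'
from h import *
gr()
E
```

```text
9.75 tcp [0.5005 0.1219 0.0502] grasp [0.4897 0.1239 0.0655] y(finger) [ 0.573 -0.102 -0.813] z(jaw) [0.229 0.973 0.04 ] F [-0.9  -0.37  0.7 ] w 0.647
q [-0.819  0.468  0.196  2.512  2.185  0.446 -1.489]
grasp in bed [-0.1931  0.0029] 0.0655 F gauge [-0.79 -0.57]
```

Emit:
carry_out:
  steps: [0.65,0.2,-0.05,0,0,0.65,0.4,-0.11,0,0,0.65,0.55,-0.15,0,0,0.65,0.66,-0.175,0,0,0.65,0.66,-0.175,0,0]

```text
clock: 10.25
position: [0.5655, 0.1039, 0.0516]
ee_rot: [-1.54, -0.302, -0.675]
force: [0.2, 0.1, 1.0]
width: 0.649
```

Run:
```python
from h import *
gr()
im,d=get_image("side"); im2,_=get_image("top")
a=cv2.resize(im[130:250,200:400],None,fx=3,fy=3,interpolation=cv2.INTER_CUBIC); cv2.imwrite("pics/s3.png",a[...,::-1])
```

```text
10.25 tcp [0.5655 0.1039 0.0516] grasp [0.5548 0.1058 0.0669] y(finger) [ 0.572 -0.102 -0.814] z(jaw) [0.23  0.972 0.04 ] F [0.15 0.09 1.05] w 0.649
q [-0.707  0.499  0.243  2.396  2.271  0.353 -1.431]
grasp in bed [-0.1257  0.0004] 0.0669 F gauge [0.13 0.12]
```

View pics/s3.png

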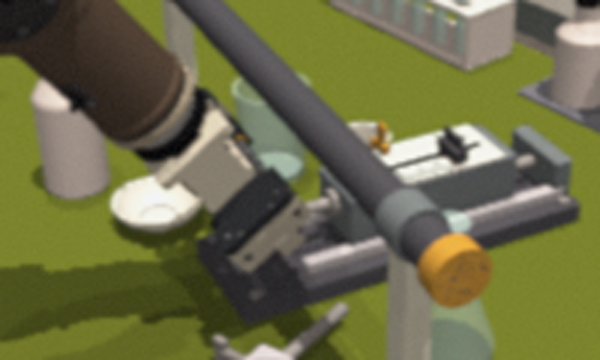

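Emit:
carry_out:
  steps: [0.1,0,0,0,0,0.1,0,0,0,0,0.1,0,0,0,0,0.1,0,0,0,0,0.1,0,0,0,0,0.1,0,0,0,0]
  grip_force: 35

```text
clock: 10.95
position: [0.564, 0.108, 0.0496]
ee_rot: [-1.538, -0.304, -0.666]
force: [2.6, 12.4, -3.2]
width: 0.267
```

```bash
cat >> h.py <<'E'
def marks(tag,save=True):
    """telltale & clip g-x from points above housing top, both views; also housing far end"""
    for n in("top","side"):
        im,D=get_image(n); P=cloud(n,D).reshape(-1,3); G=np.c_[(P[:,:2]-CT)@np.c_[GX,GY],P[:,2]]
        C=im.reshape(-1,3).astype(int); h=(G[:,2]>.098)&(G[:,2]<.116)&(G[:,0]>-.1)&(G[:,0]<.12)
        br=(C[:,0]-C[:,2]>50)
        c=G[h&br&(G[:,1]>.015)&(G[:,1]<.045)]; t=G[h&~br&(abs(G[:,1])<.014)&(C.max(1)<130)]
        f=lambda q:(len(q),np.median(q[:,0]).round(4),q[:,0].min().round(4),q[:,0].max().round(4)) if len(q) else None
        k=(abs(G[:,2]-.084)<.003)&(abs(G[:,1])<.03)&(G[:,0]>-.1); q=G[k][:,0]
        print(n,"clip",f(c),"tell",f(t),"housing x",np.percentile(q,[2,98]).round(4))
        cv2.imwrite(f"pics/{n}_{tag}.png",im[...,::-1])
E
python3 - <<'E'
from h import *
gr(); marks("a")
E
```

```text
10.95 tcp [0.564  0.108  0.0496] grasp [0.5533 0.1098 0.065 ] y(finger) [ 0.57  -0.096 -0.816] z(jaw) [0.223 0.974 0.041] F [ 2.6  12.37 -3.16] w 0.267
q [-0.708  0.502  0.237  2.395  2.276  0.352 -1.435]
grasp in bed [-0.128  0.004] 0.065 F gauge [-0.34 12.63]
top clip (17, np.float64(0.0054), np.float64(0.0022), np.float64(0.0079)) tell (36, np.float64(0.0593), np.float64(0.053), np.float64(0.0754)) housing x [-0.0542  0.1171]
side clip (17, np.float64(0.0056), np.float64(0.0033), np.float64(0.0068)) tell (25, np.float64(0.0588), np.float64(0.0526), np.float64(0.0608)) housing x [-0.0572  0.3477]
```

Emit:
carry_out:
  steps: [0.1,0.01,0.04,0,0,0.1,-0.05,0.05,0,0,0.1,-0.1,0.065,0,0,0.1,-0.14,0.075,0,0,0.1,-0.185,0.087,0,0,0.1,-0.185,0.087,0,0]

```text
clock: 11.65
position: [0.5445, 0.1127, 0.0496]
ee_rot: [-1.542, -0.3, -0.67]
force: [4.3, 3.3, -3.3]
width: 0.268
```

Run:
```python
from h import *
gr(); marks("b")
```

```text
11.65 tcp [0.5445 0.1127 0.0496] grasp [0.5338 0.1146 0.065 ] y(finger) [ 0.569 -0.102 -0.816] z(jaw) [0.229 0.973 0.039] F [ 4.28  3.3  -3.3 ] w 0.268
q [-0.751  0.492  0.237  2.43   2.241  0.376 -1.446]
grasp in bed [-0.1481  0.0041] 0.065 F gauge [3.4  4.21]
top clip (14, np.float64(-0.013), np.float64(-0.014), np.float64(-0.0103)) tell (34, np.float64(0.0391), np.float64(0.0329), np.float64(0.0463)) housing x [-0.0671  0.0995]
side clip (11, np.float64(-0.0122), np.float64(-0.0145), np.float64(-0.0103)) tell (26, np.float64(0.0384), np.float64(0.0332), np.float64(0.0409)) housing x [-0.0757  0.3478]
```

Emit:
carry_out:
  steps: [0.1,-0.05,0.012,0,0,0.1,-0.1,0.023,0,0,0.1,-0.15,0.035,0,0,0.1,-0.2,0.046,0,0,0.1,-0.2,0.046,0,0]

```text
clock: 12.25
position: [0.5249, 0.1172, 0.0497]
ee_rot: [-1.542, -0.3, -0.671]
force: [7.2, 3.5, -7.7]
width: 0.266
```

Run:
```python
from h import *
gr(); marks("c")
```

```text
12.25 tcp [0.5249 0.1172 0.0497] grasp [0.5142 0.1191 0.065 ] y(finger) [ 0.57  -0.102 -0.816] z(jaw) [0.229 0.973 0.039] F [ 7.2   3.46 -7.66] w 0.266
q [-0.784  0.481  0.224  2.466  2.217  0.403 -1.464]
grasp in bed [-0.1682  0.004 ] 0.065 F gauge [6.2  5.04]
top clip (13, np.float64(-0.0125), np.float64(-0.0139), np.float64(-0.0114)) tell (34, np.float64(0.0188), np.float64(0.0129), np.float64(0.027)) housing x [-0.067   0.0987]
side clip (11, np.float64(-0.0121), np.float64(-0.0133), np.float64(-0.0108)) tell (27, np.float64(0.0185), np.float64(0.0126), np.float64(0.0213)) housing x [-0.0752  0.349 ]
```

Emit:
carry_out:
  steps: [0.1,-0.05,0.012,0,0,0.1,-0.1,0.023,0,0,0.1,-0.15,0.035,0,0,0.1,-0.195,0.045,0,0,0.1,-0.215,0.05,0,0,0.1,-0.215,0.05,0,0]

```text
clock: 12.95
position: [0.504, 0.122, 0.0498]
ee_rot: [-1.542, -0.3, -0.672]
force: [11.7, 2.0, -11.2]
width: 0.268
```

```bash
cat >> h.py <<'E'
def fine(n,N=1):
    T=[];Cc=[]
    for _ in range(N):
        im,D=get_image(n); P=cloud(n,D).reshape(-1,3); G=np.c_[(P[:,:2]-CT)@np.c_[GX,GY],P[:,2]]
        C=im.reshape(-1,3).astype(int); h=(G[:,2]>.1)&(G[:,2]<.116)&(abs(G[:,0])<.09)
        br=(C[:,0]-C[:,2]>50)
        Cc.append(G[h&(G[:,1]>.019)&(G[:,1]<.043)]); T.append(G[h&(G[:,1]>-.03)&(G[:,1]<.012)])
    return np.vstack(T),np.vstack(Cc)
E
python3 - <<'E'
from h import *
gr(); marks("d")
for n in("top","side"):
    T,C=fine(n,3)
    for z in(.1,.103,.106): print(n,z,[ (int((q[:,2]>z).sum()),q[q[:,2]>z].mean(0).round(4),np.percentile(q[q[:,2]>z][:,0],[10,50,90]).round(4)) for q in(T,C)])
a=cv2.resize(cv2.imread("pics/top_d.png")[120:200,260:340],(600,600),interpolation=cv2.INTER_CUBIC); cv2.imwrite("pics/d.png",a)
E
```

```text
12.95 tcp [0.504  0.122  0.0498] grasp [0.4933 0.1239 0.0651] y(finger) [ 0.57  -0.102 -0.815] z(jaw) [0.23  0.972 0.039] F [ 11.66   1.96 -11.23] w 0.268
q [-0.821  0.47   0.209  2.503  2.187  0.432 -1.483]
grasp in bed [-0.1896  0.0038] 0.0651 F gauge [10.89  4.61]
top clip (13, np.float64(-0.0127), np.float64(-0.0134), np.float64(-0.0107)) tell (38, np.float64(-0.0025), np.float64(-0.0087), np.float64(0.005)) housing x [-0.0677  0.1004]
side clip (11, np.float64(-0.013), np.float64(-0.0137), np.float64(-0.0114)) tell (22, np.float64(-0.003), np.float64(-0.009), np.float64(-0.0014)) housing x [-0.074   0.3486]
top 0.1 [(130, array([-0.0013, -0.009 ,  0.1062]), array([-0.0046, -0.002 ,  0.0015])), (41, array([-0.0125,  0.0317,  0.109 ]), array([-0.0135, -0.0128, -0.0108]))]
top 0.103 [(87, array([-0.0013, -0.0099,  0.1086]), array([-0.0031, -0.0016,  0.0007])), (38, array([-0.0124,  0.0317,  0.1096]), array([-0.0135, -0.0127, -0.0108]))]
top 0.106 [(70, array([-0.001 , -0.009 ,  0.1095]), array([-0.0028, -0.0011,  0.0008])), (30, array([-0.0123,  0.0322,  0.111 ]), array([-0.0136, -0.0126, -0.0107]))]
side 0.1 [(128, array([-0.0021, -0.0112,  0.1059]), array([-0.0059, -0.0023,  0.0012])), (44, array([-0.0122,  0.0288,  0.1072]), array([-0.014 , -0.012 , -0.0104]))]
side 0.103 [(81, array([-0.0016, -0.0106,  0.1086]), array([-0.0032, -0.0019,  0.0012])), (35, array([-0.0123,  0.0292,  0.1088]), array([-0.0142, -0.0123, -0.0104]))]
side 0.106 [(63, array([-0.0014, -0.0101,  0.1099]), array([-0.0034, -0.0014,  0.0013])), (24, array([-0.0123,  0.0294,  0.1108]), array([-0.014 , -0.012 , -0.0106]))]
```

View pics/d.png

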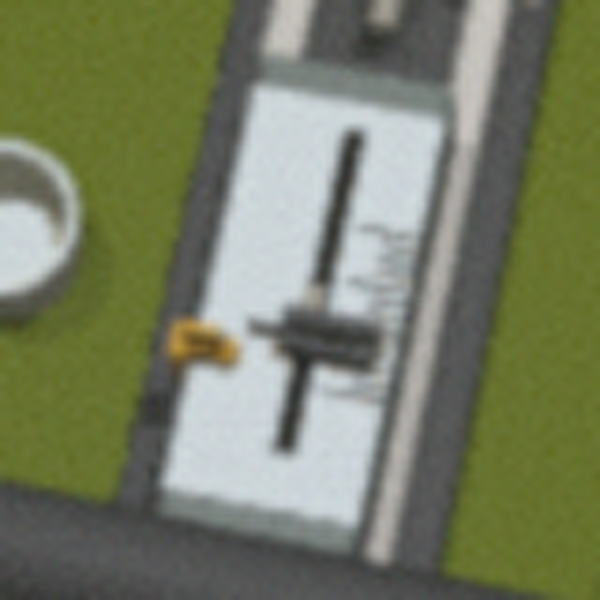

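Emit:
carry_out:
  steps: [0.1,-0.03,0.007,0,0,0.1,-0.055,0.013,0,0,0.1,-0.07,0.016,0,0,0.1,-0.08,0.019,0,0,0.1,-0.08,0.019,0,0,0.1,-0.08,0.019,0,0]

```text
clock: 13.95
position: [0.4964, 0.1238, 0.0498]
ee_rot: [-1.542, -0.3, -0.673]
force: [11.4, 2.1, -12.8]
width: 0.262
```

```bash
cat >> h.py <<'E'
def gap(N=4):
    for n in("top","side"):
        T,C=fine(n,N); T=T[T[:,2]>.105]; C=C[C[:,2]>.105]
        print(n,"fin",T[:,0].mean().round(4),"slope",np.polyfit(T[:,1],T[:,0],1)[0].round(3),"clip",C[:,0].mean().round(4),"gap mm",(1e3*(T[:,0].mean()-C[:,0].mean())).round(2),"med",(1e3*(np.median(T[:,0])-np.median(C[:,0]))).round(2),len(T),len(C))
E
python3 - <<'E'
from h import *
gr(); gap(4)
E
```

```text
13.95 tcp [0.4964 0.1238 0.0498] grasp [0.4857 0.1257 0.0651] y(finger) [ 0.57  -0.103 -0.815] z(jaw) [0.23  0.972 0.039] F [ 11.35   2.06 -12.8 ] w 0.262
q [-0.835  0.466  0.202  2.516  2.173  0.443 -1.489]
grasp in bed [-0.1975  0.0037] 0.0651 F gauge [10.56  4.63]
top fin -0.0088 slope 0.012 clip -0.0122 gap mm 3.39 med 3.23 96 45
side fin -0.0091 slope 0.011 clip -0.0121 gap mm 2.93 med 2.64 84 36
```

Run:
```python
from h import *
def G_(n,D):
    P=cloud(n,D).reshape(-1,3); return np.c_[(P[:,:2]-CT)@np.c_[GX,GY],P[:,2]]
for n in("top","side"):
    A=G_(n,np.load(n+"0.npy")); _,D=get_image(n); B=G_(n,D); c=[]
    for G,x0 in((A,.06),(B,-.009)):
        k=(G[:,2]>.104)&(G[:,2]<.116)&(abs(G[:,0]-x0)<.012)&(G[:,1]>-.03)&(G[:,1]<.014); q=G[k]; c.append([q[:,0].mean(),(np.percentile(q[:,1],3)+np.percentile(q[:,1],97))/2])
    c=np.array(c); print(n,c.round(4),"angle corr deg",np.degrees(np.arctan((c[0,1]-c[1,1])/(c[0,0]-c[1,0]))))
    # housing side edges: boundary y of top-plane points per x-bin
    k=(abs(B[:,2]-.084)<.003)&(abs(B[:,1])<.04)&(abs(B[:,0]-.03)<.06); q=B[k]
    X=[];Lo=[];Hi=[]
    for x in np.arange(-.03,.09,.005):
        s=q[abs(q[:,0]-x)<.0025][:,1]
        if len(s)>8: X.append(x);Lo.append(s.min());Hi.append(s.max())
    for e in(Lo,Hi):
        p=np.polyfit(X,e,1); r=abs(np.polyval(p,X)-e); k2=r<np.median(r)*2.5; p=np.polyfit(np.array(X)[k2],np.array(e)[k2],1); print("  edge deg",np.degrees(p[0]).round(2),p[1].round(4))
```

```text
top [[ 0.0602 -0.0081]
 [-0.0088 -0.0087]] angle corr deg 0.5122130559751554
  edge deg 0.84 -0.0302
  edge deg 0.6 0.0359
side [[ 0.06   -0.0075]
 [-0.0091 -0.0098]] angle corr deg 1.9194585195556135
  edge deg 0.06 -0.0306
  edge deg -1.94 0.0376
```

Emit:
carry_out:
  steps: [0.1,-0.012,0.003,0,0,0.1,-0.02,0.005,0,0,0.1,-0.023,0.005,0,0,0.1,-0.023,0.005,0,0,0.1,-0.023,0.005,0,0]

```text
clock: 14.95
position: [0.4943, 0.1243, 0.0498]
ee_rot: [-1.542, -0.3, -0.673]
force: [13.9, 2.0, -13.1]
width: 0.261
```

Run:
```python
from h import *
gr(); gap(6); 
ims=[]
for n,(v,u) in (("top",(140,265)),("side",(155,300))):
    s=np.mean([get_image(n)[0].astype(float) for _ in range(4)],0).astype(np.uint8)[...,::-1]; cv2.imwrite(f"pics/{n}_e.png",s)
    ims.append(cv2.resize(s[v:v+50,u:u+66],(792,600),interpolation=cv2.INTER_CUBIC)[:, :])
cv2.imwrite("pics/e.png",cv2.resize(np.vstack(ims),(396*1,600)) if 0 else np.hstack([cv2.resize(i,(400,303)) for i in ims]))
```

```text
14.95 tcp [0.4943 0.1243 0.0498] grasp [0.4835 0.1262 0.0651] y(finger) [ 0.57  -0.103 -0.815] z(jaw) [0.23  0.972 0.039] F [ 13.9    1.97 -13.08] w 0.261
q [-0.839  0.465  0.2    2.52   2.17   0.446 -1.491]
grasp in bed [-0.1997  0.0038] 0.0651 F gauge [13.07  5.14]
top fin -0.011 slope 0.009 clip -0.0122 gap mm 1.19 med 1.49 146 66
side fin -0.0109 slope -0.01 clip -0.0118 gap mm 0.91 med 0.13 131 54
```

View pics/e.png

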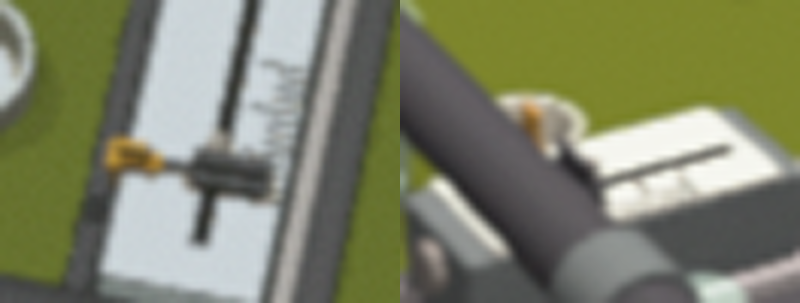

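Emit:
carry_out:
  steps: [0.1,-0.005,0.001,0,0,0.1,-0.01,0.002,0,0,0.1,-0.01,0.002,0,0,0.1,-0.01,0.002,0,0]

```text
clock: 16.35
position: [0.4933, 0.1245, 0.0499]
ee_rot: [-1.542, -0.3, -0.673]
force: [13.4, 2.2, -13.4]
width: 0.267
```

Run:
```python
from h import *
gr(); gap(10)
```

```text
16.35 tcp [0.4933 0.1245 0.0499] grasp [0.4826 0.1264 0.0652] y(finger) [ 0.57  -0.103 -0.815] z(jaw) [0.23  0.972 0.039] F [ 13.39   2.19 -13.44] w 0.267
q [-0.84   0.465  0.199  2.521  2.168  0.448 -1.492]
grasp in bed [-0.2007  0.0037] 0.0652 F gauge [12.52  5.23]
top fin -0.0118 slope 0.001 clip -0.0122 gap mm 0.34 med 0.35 248 107
side fin -0.0126 slope -0.003 clip -0.0121 gap mm -0.42 med -0.38 181 92
```

Emit:
carry_out:
  steps: [0.1,0,0,0,0,0.1,0,0,0,0,0.1,0,0,0,0,0.1,0,0,0,0,0.1,0,0,0,0,0.1,0,0,0,0,0.1,0,0,0,0,0.1,0,0,0,0,0.1,0,0,0,0,0.1,0,0,0,0,0.1,0,0,0,0,0.1,0,0,0,0]

```text
clock: 18.55
position: [0.4933, 0.1245, 0.0499]
ee_rot: [-1.542, -0.3, -0.673]
force: [13.7, 1.4, -13.5]
width: 0.265
```

Emit:
carry_out:
  steps: [0.1,0,0,0,0,0.1,0,0,0,0,0.1,0,0,0,0,0.1,0,0,0,0,0.1,0,0,0,0,0.1,0,0,0,0,0.1,0,0,0,0,0.1,0,0,0,0,0.1,0,0,0,0,0.1,0,0,0,0,0.1,0,0,0,0,0.1,0,0,0,0]

```text
clock: 19.75
position: [0.4933, 0.1245, 0.0498]
ee_rot: [-1.542, -0.3, -0.673]
force: [14.1, 1.3, -14.7]
width: 0.266
```

Emit:
carry_out:
  steps: [0.1,0.01,-0.002,0,0,0.1,0.025,-0.006,0,0,0.1,0.04,-0.009,0,0,0.1,0.055,-0.013,0,0,0.1,0.07,-0.017,0,0,0.1,0.085,-0.02,0,0,0.1,0.1,-0.024,0,0,0.1,0.115,-0.027,0,0,0.1,0.13,-0.031,0,0,0.1,0.145,-0.034,0,0,0.1,0.16,-0.038,0,0,0.1,0.17,-0.04,0,0]

```text
clock: 20.95
position: [0.5099, 0.1207, 0.0497]
ee_rot: [-1.542, -0.3, -0.672]
force: [9.4, 3.2, -10.3]
width: 0.268
```

Emit:
carry_out:
  steps: [0.1,0.01,-0.002,0,0,0.1,0.025,-0.006,0,0,0.1,0.04,-0.009,0,0,0.1,0.055,-0.013,0,0,0.1,0.07,-0.017,0,0,0.1,0.085,-0.02,0,0,0.1,0.1,-0.024,0,0,0.1,0.115,-0.027,0,0,0.1,0.13,-0.031,0,0,0.1,0.145,-0.034,0,0,0.1,0.16,-0.038,0,0,0.1,0.17,-0.04,0,0]

```text
clock: 22.15
position: [0.5266, 0.1168, 0.0497]
ee_rot: [-1.542, -0.3, -0.671]
force: [7.5, 2.4, -6.5]
width: 0.265
```

Emit:
carry_out:
  steps: [0.1,0.01,-0.002,0,0,0.1,0.025,-0.006,0,0,0.1,0.04,-0.009,0,0,0.1,0.055,-0.013,0,0,0.1,0.07,-0.017,0,0,0.1,0.085,-0.02,0,0,0.1,0.1,-0.024,0,0,0.1,0.115,-0.027,0,0,0.1,0.13,-0.031,0,0,0.1,0.14,-0.033,0,0,0.1,0.15,-0.036,0,0,0.1,0.15,-0.036,0,0]

```text
clock: 23.35
position: [0.5413, 0.1134, 0.0496]
ee_rot: [-1.542, -0.3, -0.671]
force: [5.3, 4.4, -5.5]
width: 0.265
```

Run:
```python
from h import *
gr(); gap(4); marks("f")
```

```text
23.35 tcp [0.5413 0.1134 0.0496] grasp [0.5306 0.1153 0.065 ] y(finger) [ 0.569 -0.101 -0.816] z(jaw) [0.229 0.973 0.039] F [ 5.29  4.39 -5.49] w 0.265
q [-0.753  0.489  0.23   2.436  2.235  0.382 -1.446]
grasp in bed [-0.1513  0.0041] 0.065 F gauge [4.13 5.49]
top fin -0.0117 slope -0.004 clip -0.0123 gap mm 0.58 med 0.65 96 45
side fin -0.0127 slope 0.02 clip -0.0122 gap mm -0.43 med -0.82 70 37
top clip (15, np.float64(-0.0126), np.float64(-0.0152), np.float64(-0.0108)) tell (34, np.float64(-0.0132), np.float64(-0.0197), np.float64(0.0527)) housing x [-0.0669  0.1004]
side clip (11, np.float64(-0.0126), np.float64(-0.0145), np.float64(-0.0112)) tell (14, np.float64(-0.013), np.float64(-0.0143), np.float64(-0.0108)) housing x [-0.0745  0.3489]
```

Emit:
carry_out:
  steps: [0.1,0.01,-0.002,0,0,0.1,0.02,-0.005,0,0,0.1,0.03,-0.007,0,0,0.1,0.04,-0.009,0,0,0.1,0.04,-0.009,0,0]

```text
clock: 24.35
position: [0.5452, 0.1125, 0.0496]
ee_rot: [-1.542, -0.3, -0.671]
force: [4.8, 4.0, -3.9]
width: 0.263
```

Emit:
carry_out:
  steps: [0.1,0.007,-0.002,0,0,0.1,0.015,-0.003,0,0,0.1,0.015,-0.003,0,0]

```text
clock: 24.65
position: [0.5466, 0.1122, 0.0496]
ee_rot: [-1.542, -0.3, -0.671]
force: [4.4, 4.3, -2.7]
width: 0.264
```

Run:
```python
from h import *
gr(); gap(4)
```

```text
24.65 tcp [0.5466 0.1122 0.0496] grasp [0.5359 0.1141 0.0649] y(finger) [ 0.569 -0.101 -0.816] z(jaw) [0.229 0.973 0.039] F [ 4.41  4.35 -2.74] w 0.264
q [-0.744  0.492  0.234  2.426  2.24   0.375 -1.441]
grasp in bed [-0.1459  0.0041] 0.0649 F gauge [3.29 5.25]
top fin -0.0119 slope -0.005 clip -0.0121 gap mm 0.26 med 0.15 99 43
side fin -0.0126 slope 0.005 clip -0.0118 gap mm -0.77 med -0.63 69 36
```

Emit:
carry_out:
  steps: [0.1,0.007,-0.002,0,0,0.1,0.012,-0.003,0,0,0.1,0.012,-0.003,0,0,0.1,0.012,-0.003,0,0]

```text
clock: 25.45
position: [0.5473, 0.112, 0.0495]
ee_rot: [-1.542, -0.3, -0.67]
force: [0.1, 5.1, 0.5]
width: 0.269
```

Emit:
carry_out:
  steps: [0.1,0.007,-0.002,0,0,0.1,0.012,-0.003,0,0,0.1,0.012,-0.003,0,0,0.1,0.012,-0.003,0,0]

```text
clock: 25.85
position: [0.5485, 0.1117, 0.0495]
ee_rot: [-1.542, -0.3, -0.67]
force: [-0.3, 5.6, 1.2]
width: 0.267
```

Run:
```python
from h import *
gr(); gap(4)
```

```text
25.85 tcp [0.5485 0.1117 0.0495] grasp [0.5379 0.1136 0.0649] y(finger) [ 0.569 -0.101 -0.816] z(jaw) [0.228 0.973 0.039] F [-0.34  5.56  1.15] w 0.267
q [-0.741  0.493  0.235  2.422  2.243  0.371 -1.439]
grasp in bed [-0.1439  0.0041] 0.0649 F gauge [-1.62  5.33]
top fin -0.0099 slope -0.002 clip -0.0103 gap mm 0.34 med 0.43 99 46
side fin -0.0103 slope 0.013 clip -0.0107 gap mm 0.37 med 0.65 82 41
```

Emit:
carry_out:
  steps: [0.1,0.003,0.015,0,0,0.1,0.003,0.015,0,0,0.65,0.003,0.015,0,0,0.65,0.003,0.015,0,0,0.65,0.003,0.015,0,0,0.65,0.003,0.015,0,0,0.65,0.003,0.015,0,0,0.65,0.003,0.015,0,0]
  grip_force: 10

```text
clock: 27.05
position: [0.5492, 0.1126, 0.0495]
ee_rot: [-1.542, -0.299, -0.671]
force: [-0.8, 0.1, -0.5]
width: 0.65
```

Run:
```python
from h import *
gr(); gap(3)
```

```text
27.05 tcp [0.5492 0.1126 0.0495] grasp [0.5385 0.1146 0.0649] y(finger) [ 0.569 -0.102 -0.816] z(jaw) [0.229 0.973 0.038] F [-0.81  0.1  -0.48] w 0.65
q [-0.745  0.495  0.238  2.42   2.238  0.37  -1.437]
grasp in bed [-0.1435  0.0051] 0.0649 F gauge [-0.81 -0.09]
top fin -0.0097 slope -0.026 clip -0.0101 gap mm 0.42 med 0.02 77 31
side fin -0.0101 slope 0.031 clip -0.0103 gap mm 0.27 med 0.06 55 27
```

Released. I'm backing out along the gauge's -x, then up.

Emit:
carry_out:
  steps: [0.65,-0.1,0.024,0,0,0.65,-0.25,0.06,0,0,0.65,-0.45,0.105,0,0,0.65,-0.6,0.14,0,0,0.65,-0.7,0.165,0.1,0,0.65,-0.75,0.175,0.4,0,0.65,-0.75,0.175,0.8,0,0.65,-0.75,0.175,1,0,0.65,-0.75,0.175,1,0]

```text
clock: 28.25
position: [0.4727, 0.1308, 0.1498]
ee_rot: [-1.542, -0.299, -0.668]
force: [-0.1, 0.3, 0.6]
width: 0.647
```

Emit:
carry_out:
  steps: [0.65,-0.1,0,0.3,0,0.65,-0.1,0,0.6,0,0.65,-0.1,0,1,0,0.65,-0.1,0,1,0,0.65,-0.1,0,1,0]

```text
clock: 28.75
position: [0.4633, 0.1308, 0.2495]
ee_rot: [-1.54, -0.299, -0.67]
force: [0.0, -0.8, -0.5]
width: 0.649
```

Run:
```python
from h import *
gr(); gap(6); marks("z")
# tab front face & housing front in bed frame
for n in("side","top"):
    D=get_image(n)[1]; P=cloud(n,D).reshape(-1,3); G=np.c_[(P[:,:2]-CT)@np.c_[GX,GY],P[:,2]]
    k=(abs(G[:,1])<.02)&(G[:,0]<-.08)&(G[:,0]>-.25)&(G[:,2]>.05)&(G[:,2]<.083); print(n,"tab front",np.percentile(G[k][:,0],[2,10]).round(4))
o=np.vstack([cv2.imread("pics/top_z.png")[95:245,140:400],cv2.imread("pics/side_z.png")[130:280,180:440]]); cv2.imwrite("pics/z.png",cv2.resize(o,(520,600)))
```

```text
28.75 tcp [0.4633 0.1308 0.2495] grasp [0.4526 0.1327 0.2649] y(finger) [ 0.569 -0.099 -0.816] z(jaw) [0.228 0.973 0.041] F [ 0.01 -0.78 -0.47] w 0.649
q [-1.307 -0.102  0.516  2.357  0.915  0.708 -0.126]
grasp in bed [-0.2312  0.0029] 0.2649 F gauge [ 0.19 -0.76]
top fin -0.0098 slope -0.01 clip -0.01 gap mm 0.19 med 0.07 154 63
side fin -0.0102 slope 0.028 clip -0.0104 gap mm 0.15 med 0.19 113 59
top clip (14, np.float64(-0.0108), np.float64(-0.0119), np.float64(-0.0079)) tell (36, np.float64(-0.0111), np.float64(-0.0173), np.float64(-0.0028)) housing x [-0.067   0.1025]
side clip (15, np.float64(-0.0107), np.float64(-0.0123), np.float64(-0.0083)) tell (16, np.float64(-0.0113), np.float64(-0.0136), np.float64(-0.01)) housing x [-0.0724  0.3488]
side tab front [-0.1568 -0.1552]
top tab front [-0.1566 -0.1547]
```

View pics/z.png

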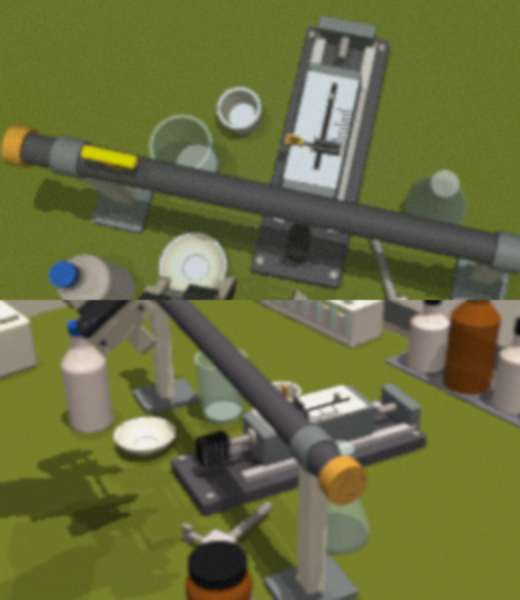

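```bash
python3 -c "
from cell import arm
print(arm.sign_off())"
```

```text
the job is handed in; nothing more can be done
None
```

The job is done and handed in at about 29 s. The tell-tale stands in line with the brass clip, the bar is fully home, and the gripper is clear of everything.

- **Tilt:** The moves have no tilt input. I got about 35° by driving the arm up against its wrist limit before descending, and the tool kept that tilt from then on.
- **Draw and hold:** I gripped the tab across its width and drew about 73 mm. Roughly 18 mm of that was the gauge's own play and 54 mm was the bar. I held in line for over 3 s, and let the bar back at about 15 mm/s.
- **Home check:** The tab and clip ended displaced by nearly the same amount (15.7 and 16.1 mm), so the bar is home to within measurement. Before release the force along the gauge went from about +3.3 to −1.6 N, meaning the bar was on its stop. That last push slid the whole gauge back about 2 mm, without changing the tell-tale against the clip.
- **In-line check:** The final gap was 0.2 mm in both views. During the hold the views disagreed slightly (top +0.3 mm, side −0.4 mm), with the side view partly hidden by the pipe.
- **Bystanders:** In the last picture those in view look undisturbed. I checked this by eye only, not by measurement.

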